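# Plug-gauge two moulded housings and reject the tight one

## Robot

A 6-joint arm with a two-finger parallel gripper is mounted at the origin on the work surface. World frame = base frame: x ahead of the robot, y to its left, z up, the work surface at z = 0. Lengths are in m, angles in rad, forces in N, time in s.
With the tool pointing down it reaches from about 0.2 to 0.875 m from the base axis. Payload 3.4 kg.
Tool frame: the origin (TCP) lies midway between the tips of the shut fingers; the grasp point (between the pads) lies 19 mm behind it (manip.grip_depth is the distance from the TCP to the grasp point, in m); y points along the fingers, x is the direction in which the jaws open and shut, and the axes are right-handed (so a half turn about y gives the same grasp; the last joint's range is limited). The gripper opens to 94 mm and grips with 3 to 60 N. Pads are 16 mm wide; open, the fingers measure 119 mm over their backs; the gripper's body (75 mm by 177 mm) begins 78 mm behind the grasp point.
Start: joints at [-1.269, 0.276, 1.505, -0, 1.361, -0.121], TCP at [0.236, -0.524, 0.205] pointing down, gripper open.
Joint ranges: [-2.89, 2.89], [-0.75, 2.08], [0.22, 2.7], [-1.18, 4.32], [0.11, 2.71], [-2.7, 2.7]. Speed limits (rad/s): [2.57, 2.57, 3.14, 3.14, 3.14, 3.14].

## Interface

Orientations are given as a rotation vector (axis times angle).
In Python, from cell import manip, jaws, kinematics, readout, get_image, workorder gives the robot as it stands. Calls block until the motion is done:
- manip.reach(position, orientation): joint-space move of the TCP to a pose.
- manip.servo_line(position, attitude=None, vel=0.15, force_limit=None): straight line of the TCP; attitude=None keeps the orientation; vel is the mean speed in m/s. With force_limit (N) it stops when the force on the tool has changed by that much, and returns True; else False.
- manip.movej(angles): joint-space move.
- jaws.release() and jaws.close_gripper(newtons=None): open the fingers fully, or close them until they stop; newtons is the grip in N (None keeps the last).
- manip.hold(seconds).
- kinematics.inverse_kinematics(position, orientation): joint angles nearest the present ones, or None.
- readout.get_obs(): the state.
- get_image(name): name is "side" or "top" or "wrist"; returns a dict with "color" (480x640x3 uint8, red, green, blue), "K" (3x3 intrinsics, pixels), "dist" ([k1, k2, p1, p2, k3] as OpenCV has them; the pictures are not rectified), "xyz" and "rotation" of the camera in the world; the wrist camera has in their place "hand_eye" (4x4, takes a point from camera to tool coordinates, whose origin is the TCP and whose axes are the tool frame's). Camera axes: x right, y down, z forward; pixel columns grow to the right and rows downward; lengths in m; the calibration is good to about 2 mm. A picture is of the moment at which its call begins: read the wrist's pose just before it. There is no depth.
A pose or a line that the arm cannot do raises manip.PlanningError and nothing moves.
- workorder.hand_in(): hands the job in, once; it reports no verdict.
The state is a dict: "clock": time; "joint_pos": joint angles; "qvel": joint speeds; "tau": joint torques, N m; "position": TCP position; "tool_rot": TCP orientation; "wrist_force": force on the tool from outside, world axes, zero at the start; "torque": the same for the moment, N m; "grip_width": finger opening in m.
Only numpy, scipy, OpenCV 4.12 (cv2) and the standard library are available. Lean on these libraries where they do the work, as an engineer would, in place of code of your own. Each camera call takes 0.05 s, during which the arm holds its last target.

## Task

Two square black housings with a brass-rimmed bore stand on the bench; only one has a bore wide enough for the plug gauge that stands in the wooden rest. First try the gauge: stand it fully home in the housing that takes it, let go, and leave that housing with the gauge in it where it stands. Then pick up the other housing, whose bore is too narrow, and set it down upright inside the empty blue tray.

Things in the scene. Friction and masses are not known exactly. Their poses are not given: they have to be found in the camera images.
- gauge: Loose upright steel plug gauge, 0.22 kg. Origin: lower tip, on the axis; z up. Cone nose 8 to 20 mm diameter in the first 12 mm, 20 mm pin to z=30, collar 34 mm diameter z=30-36, round handle 22 mm diameter z=36-96 (grip near z=68). Starts in a fixed wooden rest 75x75x40 mm, tip 10 mm above the bench, collar on the rest, hole 26 mm; lift over 30 mm to clear. Yaw is free.
- housing_wide: Loose black block 42 x 42 x 36 mm high, 0.15 kg, on the bench, with a central upright through bore 25 mm in diameter, thin brass rim, that takes the gauge. Origin at the centre of the underside, z up the bore, x and y square to its sides. With the gauge home its collar lies on the block's top and its tip is 6 mm above the block's underside.
- housing_narrow: Loose black block 42 x 42 x 36 mm high, 0.15 kg, on the bench, like the other but with a through bore only 12 mm in diameter, thin brass rim,, too narrow for the gauge. Origin at the centre of the underside, z up the bore, x and y square to its sides. The two housings may swap places; they stand at least 130 mm apart.
- tray: Fixed empty blue open tray on the robot's right, 180 (x) x 220 (y) x 45 mm high, walls and floor 5 mm thick, white paper on the floor. Origin at the centre of its underside, z up; inside 170 x 210 mm. (The second blue tray, full of black buttons at the far edge, is a bystander.)
There are look-alikes about, which are no part of the job. What is shaped like the housing_narrow but white is not meant.

How it is judged:
On the way, in this order (a step that is already met when the one before it is completed fails the run):
1. the gauge stands fully home in the wide-bored housing, let go (horizontal distance between gauge and housing_wide below 0.01 m and z of gauge in the frame of housing_wide below 0.01 m and angle between the z axis of gauge and the z axis of housing_wide, either way round below 0.175 rad and contact force between the fingers and gauge below 0.1 N), for 0.2 s.
2. the narrow-bored housing stands on the floor of the empty blue tray (x of housing_narrow in the frame of tray between -0.085 and 0.085 m and y of housing_narrow in the frame of tray between -0.105 and 0.105 m and z of housing_narrow in the frame of tray below 0.012 m and angle between housing_narrow's own z axis and vertical below 0.175 rad), for 0.2 s.
At the end, for the whole second after the job is handed in: Gauge in the wide-bored housing, collar within 4 mm of its top, 10 mm and 10 degrees of the bore axis; that housing upright (10 degrees), under 60 mm from its start; narrow-bored housing upright (10 degrees) on the floor inside the empty blue tray; both released and at rest (all of step 2 and horizontal distance between gauge and housing_wide below 0.01 m and z of gauge in the frame of housing_wide below 0.01 m and angle between the z axis of gauge and the z axis of housing_wide, either way round below 0.175 rad and angle between housing_wide's own z axis and vertical below 0.175 rad and distance of housing_wide from where it was at the start of the episode below 0.06 m and linear speed of each of housing_narrow, gauge below 0.02 m/s); the robot touches nothing.
It also fails if it takes over 64 s, if anything falls off the work surface, if the arm or the gripper's body presses on something with over 40 N, if the wrist force passes 120 N, or if a joint passes its speed limit or range.

## Working session

There is one attempt and no reset: what is moved stays moved. The work goes in short steps, each a Python script; the robot and the scene stay as the last script left them, time stands still between calls to the robot, and variables do not carry over. Pictures are saved under pics/ and viewed, and the job is handed in when it is done.

```bash
ls; mkdir -p pics; python3 - <<'E'
from cell import manip, jaws, kinematics, readout, get_image, workorder
import cv2,numpy as np
o=readout.get_obs()
for k,v in o.items(): print(k,np.round(v,4))
print(manip.grip_depth)
for n in ["side","top","wrist"]:
    d=get_image(n); cv2.imwrite(f"pics/{n}0.png",d["color"][:,:,::-1])
    print(n,{k:np.round(v,4).tolist() for k,v in d.items() if k!="color"})
E
```

```text
pics
clock 0.0
joint_pos [-1.269   0.2766  1.5061 -0.      1.3607 -0.121 ]
qvel [ 0.0001  0.0007  0.0001 -0.0001  0.0006 -0.0004]
tau [ 1.20000e-03 -4.04587e+01 -2.37234e+01  7.03000e-02  3.46000e-02
 -1.00000e-04]
position [ 0.2358 -0.5238  0.2046]
tool_rot [-1.3789  0.8934 -0.8911]
wrist_force [-0.0248  0.1864 -0.7921]
torque [-0.0447  0.0497 -0.0651]
grip_width 0.0941
0.0188
side {'K': [[571.6007, 0.0, 312.4619], [0.0, 571.6007, 243.7307], [0.0, 0.0, 1.0]], 'dist': [0.0126, 0.0, 0.0, 0.0, 0.0], 'xyz': [0.3573, 0.7311, 0.9837], 'rotation': [-0.2647, 2.8711, -1.0244]}
top {'K': [[477.8511, 0.0, 313.2309], [0.0, 477.8511, 241.2872], [0.0, 0.0, 1.0]], 'dist': [-0.0746, 0.0, 0.0, 0.0, 0.0], 'xyz': [0.4141, -0.0257, 0.8459], 'rotation': [-2.1742, 2.173, -0.1127]}
wrist {'K': [[336.6582, 0.0, 316.9143], [0.0, 336.6582, 246.4955], [0.0, 0.0, 1.0]], 'dist': [-0.0212, 0.0, 0.0, 0.0, 0.0], 'hand_eye': [[1.0, 0.0002, -0.0007, -0.0005], [0.0008, -0.265, 0.9643, -0.1786], [-0.0, -0.9643, -0.265, 0.0783], [0.0, 0.0, 0.0, 1.0]]}
```

View pics/top0.png

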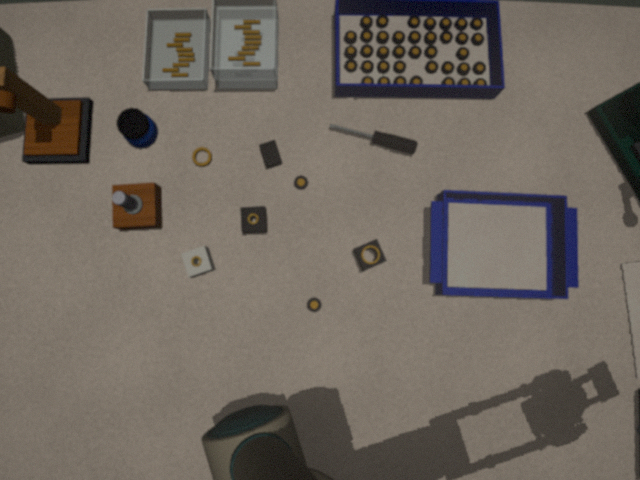

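View pics/side0.png

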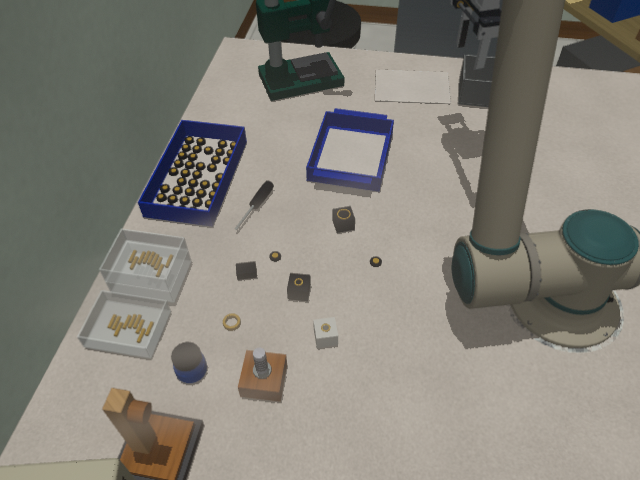

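View pics/wrist0.png

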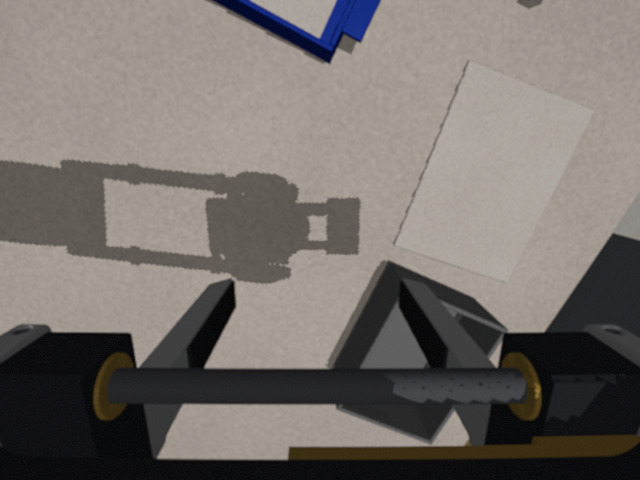

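Top view: the wide housing is at (369,254), the narrow one at (254,219) and the gauge in its rest at (124,199). The white look-alike is at (197,261) and the empty tray at (505,245). Next I segment and measure these.

```bash
cat > h.py <<'E'
from cell import manip, jaws, kinematics, readout, get_image, workorder
import cv2,numpy as np
from scipy.spatial.transform import Rotation as R
def campose(d,obs=None):
    if "hand_eye" in d:
        T=np.eye(4);T[:3,:3]=R.from_rotvec(obs["tool_rot"]).as_matrix();T[:3,3]=obs["position"]
        T=T@np.array(d["hand_eye"]);return T[:3,3],T[:3,:3]
    return np.array(d["xyz"]),R.from_rotvec(d["rotation"]).as_matrix()
def rays(d,px,obs=None):
    p,M=campose(d,obs)
    u=cv2.undistortPoints(np.array(px,float).reshape(-1,1,2),np.array(d["K"]),np.array(d["dist"])).reshape(-1,2)
    return p,np.c_[u,np.ones(len(u))]@M.T
def onplane(d,px,z,obs=None):
    p,r=rays(d,px,obs); return p+r*((z-p[2])/r[:,2])[:,None]
def proj(d,X,obs=None):
    p,M=campose(d,obs)
    c=(np.atleast_2d(X)-p)@M
    return cv2.projectPoints(c,np.zeros(3),np.zeros(3),np.array(d["K"]),np.array(d["dist"]))[0].reshape(-1,2)
def down(a): # jaw axis yaw
    x=np.array([np.cos(a),np.sin(a),0]);y=np.array([0,0,-1.]);return R.from_matrix(np.c_[x,y,np.cross(x,y)]).as_rotvec()
def snap(n,f):
    o=readout.get_obs();d=get_image(n);cv2.imwrite(f"pics/{f}.png",d["color"][:,:,::-1]);return o,d
E
python3 - <<'E'
from h import *
t=get_image("top");s=get_image("side")
def brass(d,box):
    x0,y0,x1,y1=box
    c=d["color"][y0:y1,x0:x1]; h=cv2.cvtColor(c,cv2.COLOR_RGB2HSV)
    m=((h[...,0]>8)&(h[...,0]<32)&(h[...,1]>80)&(h[...,2]>60)).astype(np.uint8)
    p=cv2.findNonZero(m).reshape(-1,2)+[x0,y0]
    # ring: ellipse centre from hull
    hull=cv2.convexHull(p.astype(np.int32)); b=cv2.minAreaRect(hull); return b
for n,bt,bs in [("wide",(345,235,392,277),(328,202,362,235)),("narrow",(235,200,272,240),(283,270,315,304)),]:
    a=brass(t,bt);b=brass(s,bs);print(n,a,b,onplane(t,[a[0]],.036),onplane(s,[b[0]],.036))
def dark(d,box):
    x0,y0,x1,y1=box;c=d["color"][y0:y1,x0:x1].max(2)
    m=(c<75).astype(np.uint8)*255
    return m
ims=[]
for d,b in [(t,(345,230,395,280)),(t,(230,195,280,245)),(t,(100,170,175,245)),(s,(325,195,375,245)),(s,(275,265,325,315)),(s,(225,335,300,410))]:
    ims.append(cv2.resize(d["color"][b[1]:b[3],b[0]:b[2],::-1],(260,260),interpolation=cv2.INTER_CUBIC))
cv2.imwrite("pics/crops.png",np.vstack([np.hstack(ims[:3]),np.hstack(ims[3:])]))
E
```

```text
wide ((370.0, 254.5), (19.0, 20.0), 90.0) ((343.5, 214.0), (10.0, 13.0), 90.0) [[ 0.47142636 -0.12664882  0.036     ]] [[ 0.4700623  -0.12592953  0.036     ]]
narrow ((252.5, 218.0), (12.0, 11.0), 90.0) ((298.0, 281.5), (7.0, 8.0), 90.0) [[0.53392485 0.07395946 0.036     ]] [[0.53232478 0.07349137 0.036     ]]
```

View pics/crops.png

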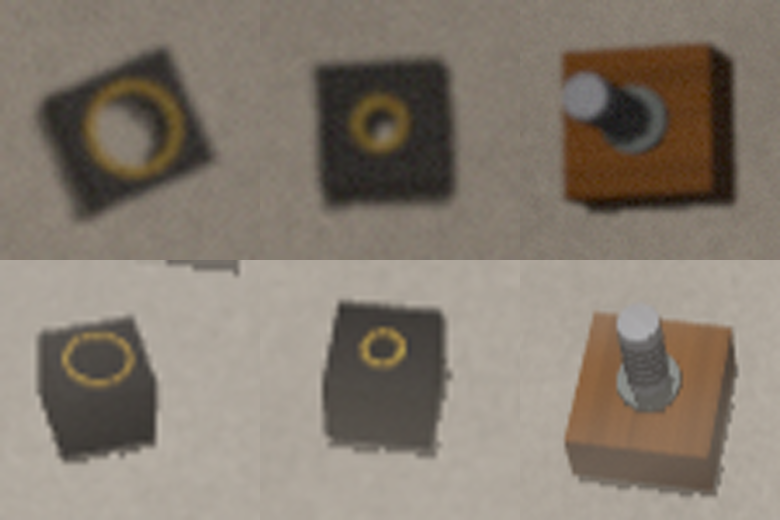

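```bash
python3 - <<'E'
from h import *
t=get_image("top");s=get_image("side")
A=onplane(t,[(119.3,198),(136.5,204)],.106);print(A[0],onplane(s,[(259,352.9)],.106))
print("collar",onplane(t,[((632-520)/3.467+100,(118)/3.467+170)],.046),onplane(s,[((649-520)/3.467+225,(382-260)/3.467+335)],.046))
# housing yaw by dark masks
for n,b in [("wide",(345,230,395,280)),("narrow",(230,195,280,245))]:
    x0,y0,x1,y1=b;c=cv2.GaussianBlur(t["color"][y0:y1,x0:x1],(3,3),0).max(2)
    m=((c<80)*255).astype(np.uint8)
    k=max(cv2.findContours(m,0,1)[0],key=cv2.contourArea).reshape(-1,2)+[x0,y0]
    P=onplane(t,k,.036)[:,:2].astype(np.float32);r=cv2.minAreaRect(P);print(n,r)
tr=t["color"][180:305,420:590].astype(int); m=((tr[...,2]>tr[...,0]+40)).astype(np.uint8)
h=cv2.convexHull(cv2.findNonZero(m)).reshape(-1,2)+[420,180]; print("tray",cv2.minAreaRect(onplane(t,h,.045)[:,:2].astype(np.float32)))
h=cv2.cvtColor(t["color"][190:300,435:570],cv2.COLOR_RGB2HSV);m=((h[...,1]<70)&(h[...,2]>110)).astype(np.uint8)
k=max(cv2.findContours(m,0,1)[0],key=cv2.contourArea).reshape(-1,2)+[435,190];print("paper",cv2.minAreaRect(onplane(t,k,.005)[:,:2].astype(np.float32)))
g=A[0]
for a in np.arange(-180,180,30):
    q=kinematics.inverse_kinematics([g[0],g[1],.15],down(np.radians(a)));print(a,None if q is None else np.round(q,2))
E
```

```text
[0.5558416  0.27822211 0.106     ] [[0.55455162 0.28140987 0.106     ]]
collar [[0.55675336 0.27961648 0.046     ]] [[0.55371816 0.2833728  0.046     ]]
wide ((0.47057852149009705, -0.12375932931900024), (0.03951551765203476, 0.04614973068237305), 23.77597999572754)
narrow ((0.5298690795898438, 0.0721760168671608), (0.04658099636435509, 0.04290958493947983), 0.9398406147956848)
tray ((0.48860424757003784, -0.357147753238678), (0.25661447644233704, 0.17721953988075256), 87.66482543945312)
paper ((0.4891246557235718, -0.35881948471069336), (0.1805553436279297, 0.15069448947906494), 87.76863861083984)
-180 None
-150 None
-120 [0.35 0.38 1.49 0.   1.27 2.45]
-90 [0.35 0.38 1.49 0.   1.27 1.92]
-60 [ 0.35  0.38  1.49 -0.    1.27  1.4 ]
-30 [ 0.35  0.38  1.49 -0.    1.27  0.88]
0 [0.35 0.38 1.49 0.   1.27 0.35]
30 [ 0.35  0.38  1.49 -0.    1.27 -0.17]
60 [ 0.35  0.38  1.49 -0.    1.27 -0.69]
90 [ 0.35  0.38  1.49  0.    1.27 -1.22]
120 [ 0.35  0.38  1.49 -0.    1.27 -1.74]
150 [ 0.35  0.38  1.49  0.    1.27 -2.27]
```

```bash
python3 - <<'E'
from h import *
manip.reach([.4707,-.126,.22],down(0)); o,d=snap("wrist","w_wide")
print(o["clock"],o["position"],proj(d,[[.4707,-.126,.036]],o))
manip.reach([.532,.0735,.22],down(0)); o,d=snap("wrist","w_nar")
print(o["clock"],o["position"],proj(d,[[.533,.0737,.036]],o))
manip.reach([.555,.280,.2],down(.3)); o,d=snap("wrist","w_g")
print(o["clock"],o["position"],proj(d,[[.555,.280,.106],[.555,.280,.046]],o))
import pickle;pickle.dump((o,d),open("wg.pkl","wb"))
E
```

```text
2.0417 [ 0.47071947 -0.12685981  0.21996969] [[316.11617781 226.94242384]]
2.9333 [0.53187338 0.07229821 0.21981222] [[317.24593687 226.35674912]]
3.825 [0.555233   0.27826343 0.200102  ] [[315.94565889 247.84032197]
 [316.09169869 231.83634834]]
```

View pics/w_wide.png

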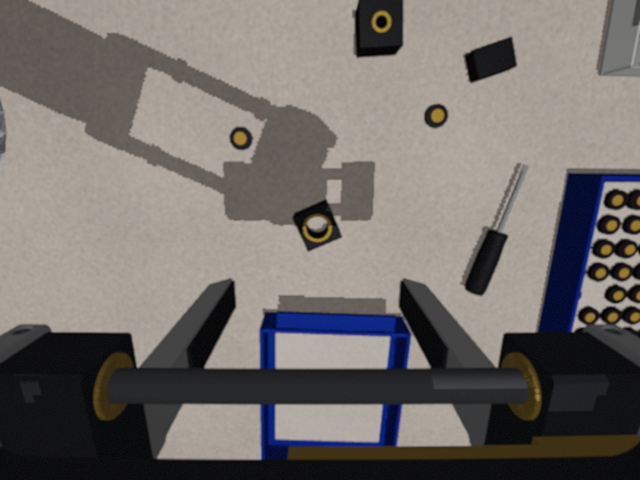

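View pics/w_nar.png

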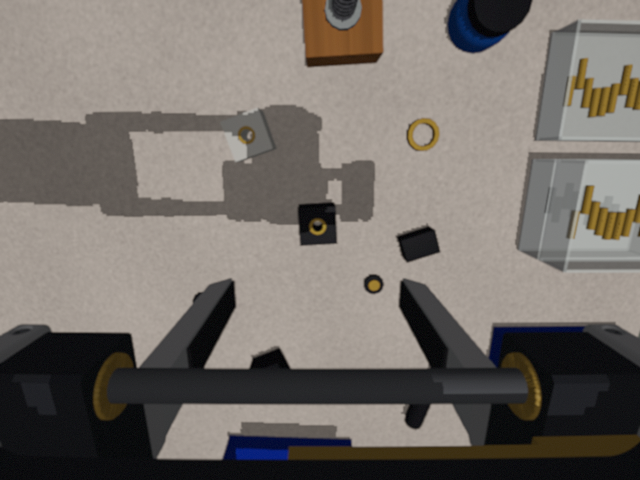

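View pics/w_g.png

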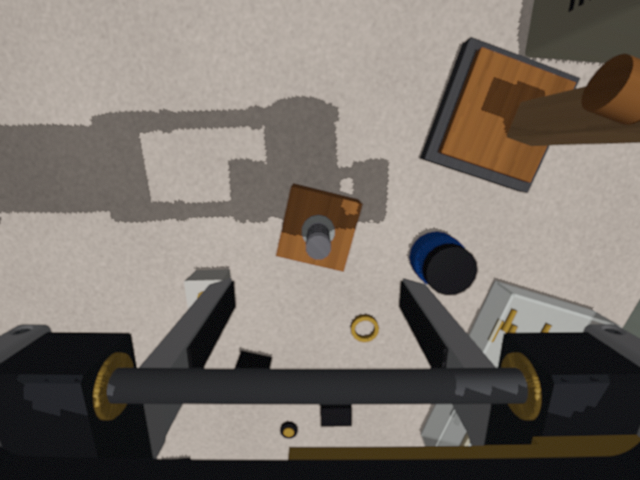

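The wrist views agree with the estimates to within about 2 px: wide rim (317,228), narrow rim (317,227), gauge top (318,247). A black bottle at (445,265) lies on the +x side of the gauge, so I'll grip with the jaws along y.

```bash
python3 - <<'E'
from h import *
G=[.5558,.2805]
manip.reach([*G,.2],down(np.pi/2)); o,d=snap("wrist","w_g2")
print(o["clock"],o["position"],proj(d,[[*G,.106],[*G,.046]],o))
x=d["color"][150:290,250:390];cv2.imwrite("pics/w_g2c.png",cv2.resize(x[:,:,::-1],(560,560)))
E
```

```text
5.0333 [0.55603951 0.27967269 0.20026488] [[316.49190237 247.61102017]
 [316.50422893 231.64576263]]
```

View pics/w_g2c.png

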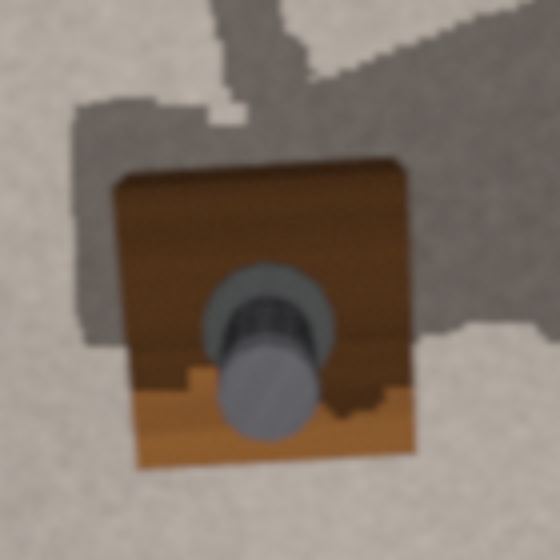

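The gauge top is at (317.2,248.0) against a predicted (316.5,247.6), which is good. Now grasping.

```bash
python3 - <<'E'
from h import *
G=[.5558,.2808]
print(manip.servo_line([*G,.060],vel=.1,force_limit=12))
print(readout.get_obs()["position"])
jaws.close_gripper(30); o=readout.get_obs();print(o["grip_width"],o["wrist_force"],o["clock"])
manip.servo_line([*G,.115],vel=.1); manip.hold(.2)
o=readout.get_obs();print(o["grip_width"],o["wrist_force"],o["clock"],o["position"])
manip.servo_line([*G,.14],vel=.1)
o,d=snap("wrist","w_held");snap("side","s_held")
E
```

```text
False
[0.556296   0.2809965  0.06070087]
0.021484822549799772 [ 0.50552445 -0.84856894  0.29007783] 7.7417
0.021446707906693185 [-0.43176433 -0.71242698 -2.55084361] 8.6417 [0.55521715 0.28058647 0.1140755 ]
```

View pics/w_held.png

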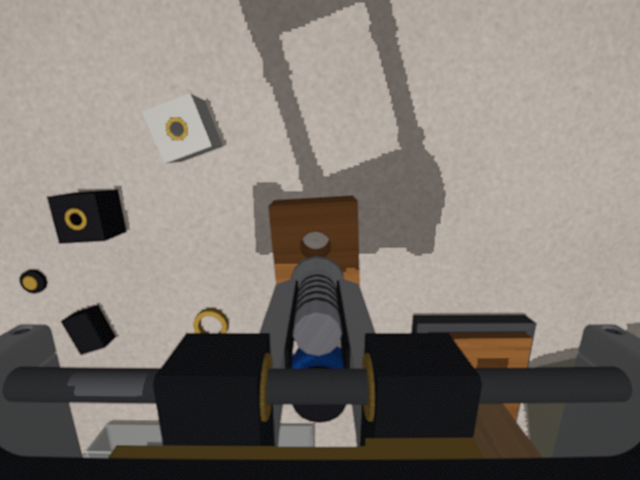

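View pics/s_held.png

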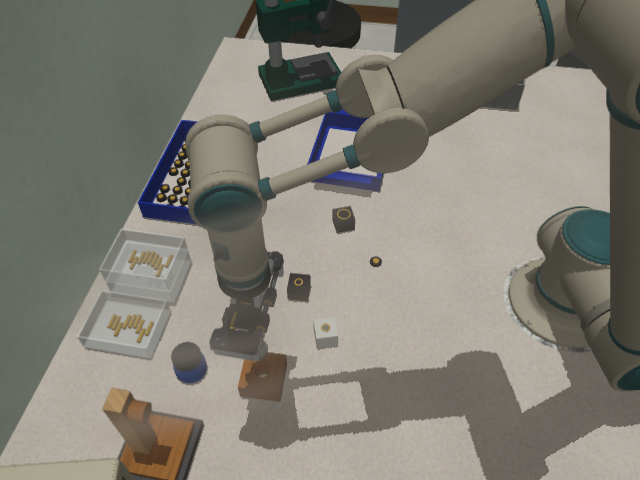

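The gauge is held: width 21.5 mm, added load about 2.5 N, and the rest hole is empty at (315,243). Moving it over the wide housing.

```bash
python3 - <<'E'
from h import *
W=[.4712,-.1267]
manip.servo_line([.5558,.2808,.20],vel=.2)
manip.reach([*W,.16],down(np.pi/2)); manip.servo_line([*W,.115],vel=.1);manip.hold(.2)
o,d=snap("wrist","w_pre");snap("side","s_pre");print(o["position"],o["clock"],o["grip_width"],proj(d,[[*W,.036]],o))
E
```

```text
[ 0.47185373 -0.12690331  0.1157677 ] 11.9333 0.021492855206575585 [[315.7801157  251.88277146]]
```

View pics/w_pre.png

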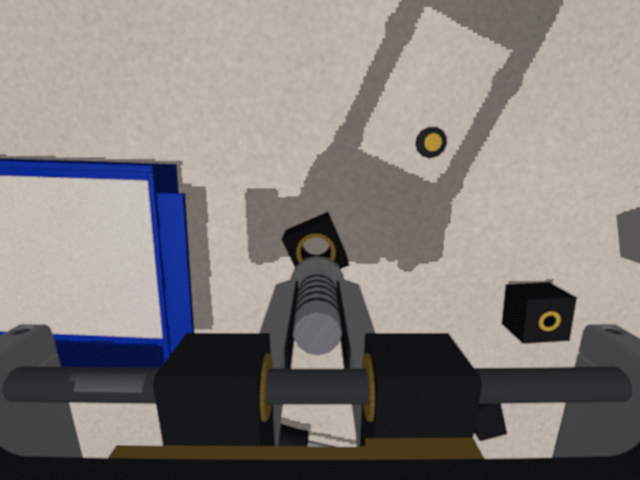

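View pics/s_pre.png

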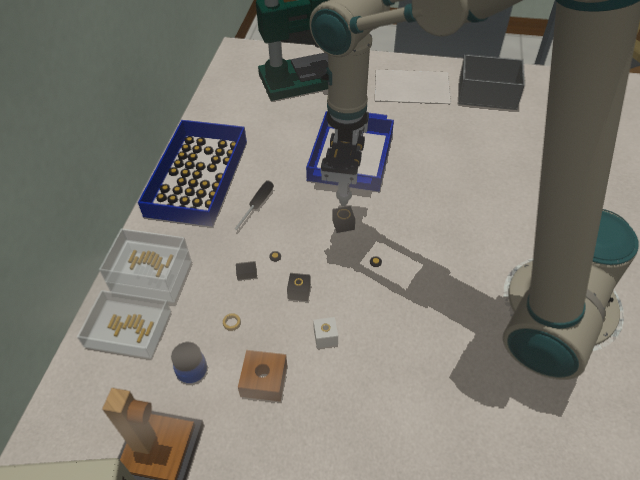

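The rim is centred at (316,251), matching the prediction of (315.8,251.9). Inserting.

```bash
python3 - <<'E'
from h import *
W=[.4712,-.1267]
print(manip.servo_line([*W,.050],vel=.05,force_limit=8))
o=readout.get_obs();print(o["position"],o["wrist_force"],o["clock"])
E
```

```text
True
[ 0.47086036 -0.12657668  0.05565184] [-0.68381482  0.13477632  3.19449187] 13.1083
```

The line stopped at z=0.0557, where home was expected at about 0.056. Releasing and backing off.

```bash
python3 - <<'E'
from h import *
W=[.4712,-.1267]
jaws.release(); manip.hold(.3)
manip.servo_line([*W,.20],vel=.15);manip.hold(.1)
o,d=snap("wrist","w_home");snap("side","s_home")
print(o["position"],o["clock"],proj(d,[[*W,.102],[*W,.042],[*W,.036]],o))
s=cv2.imread("pics/s_home.png");b=cv2.resize(s[150:250,290:390],(480,480),interpolation=2)
w=cv2.imread("pics/w_home.png");c=cv2.resize(w[180:280,265:365],(480,480),interpolation=2)
cv2.imwrite("pics/home.png",cv2.resize(np.hstack([b,c]),(800,400)))
E
```

```text
[ 0.47053869 -0.12642095  0.19895769] 15.8083 [[314.91963142 248.4311748 ]
 [315.05439135 232.809058  ]
 [315.0654214  231.53131946]]
```

View pics/home.png

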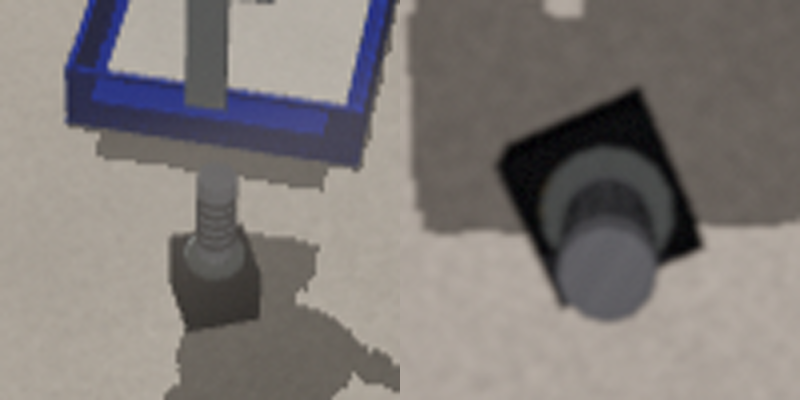

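The gauge is home: collar flat on the block, with its top at (316.7,248.0) against a predicted (314.9,248.4) for z=0.102. Next is the narrow housing.

```bash
python3 - <<'E'
from h import *
N=[.533,.0735]; A=np.pi/2+np.radians(1)
manip.reach([*N,.15],down(A));manip.hold(.1)
o,d=snap("wrist","w_n2");p=proj(d,[[*N,.036]],o);print(o["position"],p)
print(manip.servo_line([*N,.007],vel=.08,force_limit=10))
jaws.close_gripper(30);o=readout.get_obs();print(o["grip_width"],o["position"],o["wrist_force"])
manip.servo_line([*N,.12],vel=.12);manip.hold(.2)
o,d=snap("wrist","w_n3");snap("side","s_n3");print(o["grip_width"],o["wrist_force"],o["clock"])
cv2.imwrite("pics/n.png",cv2.resize(np.hstack([cv2.imread("pics/w_n3.png"),cv2.imread("pics/s_n3.png")]),(800,300)))
E
```

```text
[0.53320646 0.07204824 0.1504604 ] [[317.30081652 241.5501651 ]]
False
0.042231398368339 [0.5329854  0.07344774 0.00698442] [-0.63392368 -0.2444883  -0.40440281]
0.04221008546792223 [-0.03454655  0.15336867 -2.30610118] 21.0
```

View pics/n.png

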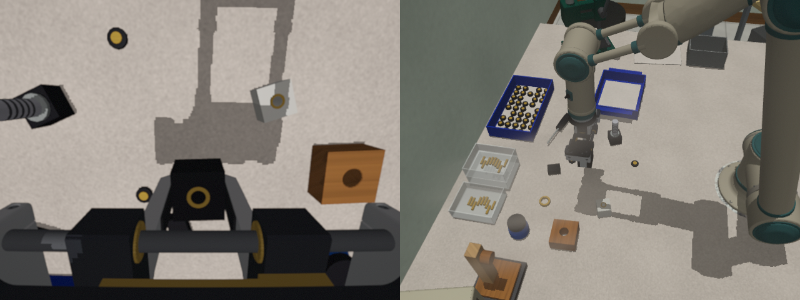

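View pics/w_n2.png

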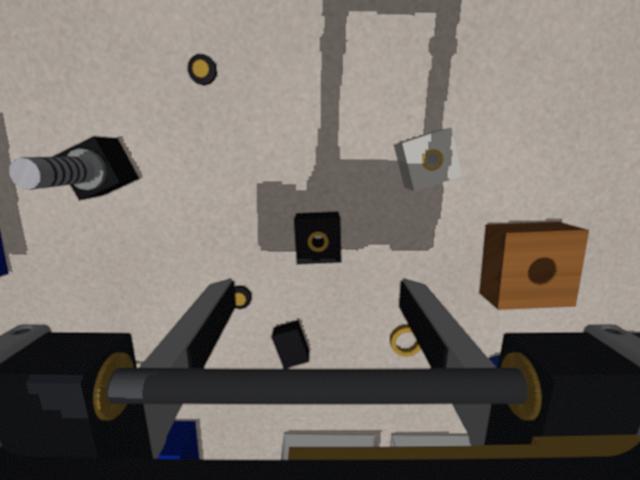

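The narrow housing is held squarely: width 42.2 mm, rim seen in the grip at (197,197) in the half-size picture. Placing it in the tray.

```bash
python3 - <<'E'
from h import *
T=[.489,-.358]; A=np.pi/2+np.radians(-2)
manip.servo_line([.533,.0735,.22],vel=.2)
manip.reach([*T,.20],down(A));manip.servo_line([*T,.04],vel=.12);
print(manip.servo_line([*T,.006],vel=.04,force_limit=6))
o=readout.get_obs();print(o["position"],o["wrist_force"],o["grip_width"])
jaws.release();manip.hold(.2);manip.servo_line([*T,.25],vel=.15);manip.hold(.3)
o,d=snap("wrist","w_t");snap("side","s_t");snap("top","t_t");print(o["position"],o["clock"],proj(d,[[*T,.041]],o))
E
```

```text
True
[ 0.4887468  -0.35775157  0.01152891] [-0.21937184 -0.04689284  2.99102661] 0.04179314779909962
[ 0.48891583 -0.35796333  0.24965435] 28.6833 [[315.33113296 222.07430206]]
```

View pics/w_t.png

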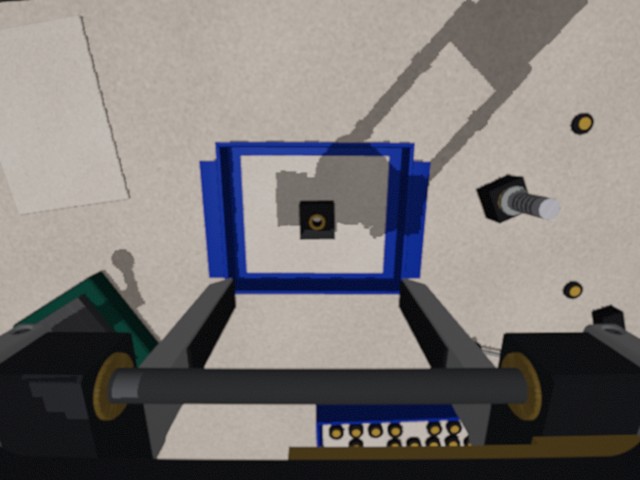

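View pics/s_t.png

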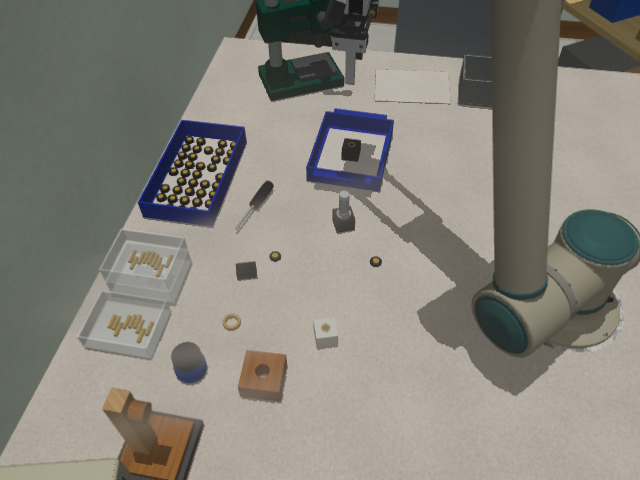

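View pics/t_t.png

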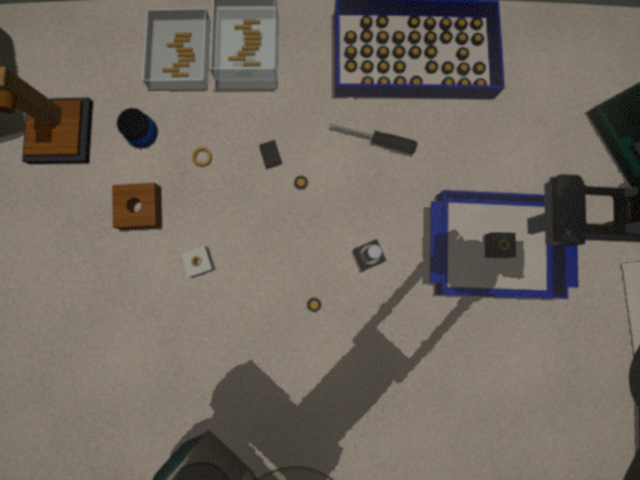

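The narrow housing stands upright near the tray centre, with its rim at wrist (317,221) against a predicted (315,222). The gauge still stands in the wide housing, at side (343,212). The robot is clear of everything, so I'm handing in.

```bash
python3 - <<'E'
from h import *
print(workorder.hand_in(), readout.get_obs()["clock"])
E
```

```text
the job is handed in; nothing more can be done
the job is handed in; nothing more can be done
```

The job is done and handed in with the clock at about 29 s of the 64 s; the hand-in gives no verdict.

- **Gauge:** I lifted it from the rest and lowered it into the wide-bored housing. It stopped at TCP z = 0.0557 m, where about 0.056 m was expected for fully home, and I let go. The pictures afterwards show the collar flat on the block, the gauge top within 2 px of where it should be, and the housing where it started.
- **Narrow housing:** I gripped it squarely (42.2 mm opening) and set it down in the middle of the empty blue tray. It touched down at TCP z = 0.0115 m, against 0.012 m expected for the tray floor. The last pictures show it upright and released, with its rim within 2 px of the prediction, and the arm clear of everything.

The top and side cameras differed by 1–4 mm on the start positions, most on the gauge. The wrist-camera views settled this before I acted, and no check failed.

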